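# Take the spatula out of the storage jar and shut the jar

## Robot

A 6-joint arm with a two-finger parallel gripper is mounted at the origin on the work surface. World frame = base frame: x ahead of the robot, y to its left, z up, the work surface at z = 0. Lengths are in m, angles in degrees, forces in N, time in s.
With the tool pointing down it reaches from about 0.35 to 0.85 m from the base axis. Payload 8.1 kg.
Tool frame: the origin (TCP) lies at the centre of the arm's flange, where the gripper is bolted on; the fingertips stand 173 mm ahead of it and the grasp point (between the pads) lies 155 mm ahead of it (ctrl.pinch_z is the distance from the TCP to the grasp point, in m); z points along the fingers, y is the line along which they close (so a half turn about z gives the same grasp; the last joint's range is limited). The gripper opens to 85 mm and grips with 20 to 120 N. Pads are 22 mm wide; open, the fingers measure 114 mm over their backs; the gripper's body (76 mm by 85 mm) begins 54 mm behind the grasp point. The pads swing forward as they close: fully open they stand 13 mm farther back than shut.
Start: joints at [-74.278, 7.471, 85.268, -0, 87.261, -4.893], TCP at [0.211, -0.562, 0.405] pointing down, gripper open.
Joint ranges: [-169.43, 169.43], [-51.17, 129.36], [1.28, 143.12], [-76.62, 256.62], [0, 156.53], [-152.29, 152.29]. Speed limits (degrees/s): [136.94, 136.94, 159.86, 180, 180, 180].

## Interface

Orientations are given as [roll, pitch, yaw] about the fixed x, y, z axes, in that order (R = Rz(yaw) Ry(pitch) Rx(roll)).
In Python, from plant import ctrl gives the robot as it stands. The module is installed in compiled form; this text tells all that it offers.
- The arm moves only by the shell command python3 -m handwheel 'ROWS'. ROWS is JSON, a list of rows, each a list of 3 entries, a list of its own where there are three numbers: the opening, from 0 (shut) to 1 (fully open), then the shift along the tool's x, y, z normalised to -1 to 1, where 1 is 50 cm, then the turn, a rotation vector about the tool's x, y, z normalised to -1 to 1, where 1 is pi rad. A call has 1 to 12 rows; each row shifts and turns the commanded pose from where the row before left it, along the tool's axes as they then stand; what a row does not reach is not made up. A row lasts 1/12 s, in which the tool goes at most 41.7 mm and 7.16 degrees, less where a joint would pass 70% of its speed; a pose out of reach is approached as far as the arm can. A call with a number of a shift or a turn outside -1 to 1 is refused whole. A call with a gripper value outside its range is refused whole. The fingers move at their own pace and stop on an object; the grip force is fixed at half the most. Time passes only in rows, so rows that do not move let the fingers close. It gives the time, the measured TCP pose, the force, the opening and the grip force at its end, in the units of the state.
- ctrl.sense(): the state, without advancing time (a new reading comes with each control period).
- ctrl.read_camera(name): name is "side" or "top"; returns a dict with "img" (420x560x3 uint8, red, green, blue), "fx", "fy", "cx", "cy" (pixels), "rvec" (rotation vector, rad) and "tvec" (3), from world to camera coordinates, as OpenCV has them. Camera axes: x right, y down, z forward; pixel columns grow to the right and rows downward; lengths in m; the calibration is good to about 2 mm. A picture is of the moment at which its call begins. There is no depth.
- ctrl.hand_in(): hands the job in; it is judged then, once.
Trained networks look in the newest picture that a camera, given by its name, has taken for a name from the list of things; names that differ only in an ending like _2 or _b are one class to them, and where a whole thing is asked for, a point or a joint stands for the part that bears it (a point fixed in the world has none). Each returns a list of dicts, best first, with "p" (0 to 1); they miss things now and then, are a little off and sometimes report something else, mostly with a low value. They report only what shows in the picture. A call takes as long as a camera call. They do not tell look-alikes from the thing itself.
- ctrl.find_in(camera, query): "pixel" ([row, column] in pixels, amid what is visible of it).
- ctrl.mark_of(camera, query): "pixel" ([row, column] in pixels: a listed point, or the origin of a listed thing).
The state is a dict: "time": time; "joint_positions": joint angles; "dq": joint speeds; "joint_efforts": joint torques, N m; "eef_pos": TCP position; "eef_rot": TCP orientation; "ft_force": force on the tool from outside, world axes, zero at the start; "ft_torque": the same for the moment, N m; "grip_width": opening from 0.0 (shut) to 1.0 (fully open); "gripper_force": force on a finger pad.
Only numpy, scipy, OpenCV 4.12 (cv2) and the standard library are available. Lean on these libraries where they do the work, as an engineer would, in place of code of your own. Each camera call takes 0.05 s, during which the arm holds its last target. There are 200 camera calls.

## Task

Put the open storage jar away: draw the spatula out of it and stand it, blade down, in the perforated utensil crock beside the spoon and fork, lowering it to the bottom before you let go. Then swing the jar's stiff lid over and press it down firmly until it is fully home. Leave everything else standing where it is.

Things in the scene. Friction and masses are not known exactly. Their poses are not given: they have to be found in the camera images.
- jar: The storage jar that stands open: heavy white ceramic cylinder, outer diameter 112 mm, wall 5 mm, rim 115 mm and inner floor 6 mm above the table. It does not shift. Origin: centre of its underside; z up. Its steel lid is hinged on its -x side (towards the robot, give or take 30 degrees); the lid's tab comes down on its +x side.
- jar_hinge (a point): Middle of the lid's hinge axis, on the jar: 64 mm from the jar's axis on its -x side, 118 mm above the table. The axis lies along the jar's y.
- jar_lid (a joint): Lid angle, rad: 0 = shut, fully home; 1.57 = upright on its hinge; stop at 1.9, leaning back from the jar. Starts between 1.3 and 1.85. The hinge is stiff: the lid stays wherever it is left, does not fall shut, and takes 5 to 6 N at 100 mm from the hinge to swing, and to press over the last bit until home.
- lid_tab (a point): On the lid's thumb tab, 140 mm from the hinge axis. Lid: steel disc 118 mm across, 12 mm thick, its centre 64 mm from the hinge axis; its outer face (the top when shut, 127 mm above the table; the robot's side when open) lies 9 mm beyond the hinge axis. Tab: 30 mm wide, 6 mm thick, its outer face 5 mm lower than the disc's, its end 147 mm from the hinge axis.
- spatula: Left standing in the open jar: 210 mm long, straight, 60 g. White blade 36 mm wide (its y), 6 mm thick (x), 62 mm long; wooden handle 13 mm wide (y), 10 mm thick (x). Origin: middle of the blade's lower end (foot); z runs up the handle. Starts foot down near the middle of the jar's floor, leaning 25 degrees on the rim towards its own +x, within 65 degrees of the jar's +x.
- spatula_grip (a point): Point on the axis of the spatula's handle, 178 mm above its foot and 32 mm below its top; about 50 mm above the jar's rim at the start.
- crock: Utensil crock: open, perforated stainless cylinder, outer diameter 112 mm, wall 4 mm, 130 mm tall, inner floor 6 mm above its underside, 0.9 kg, loose. Origin: centre of its underside; z up. The spoon and fork in it stand with their feet near the middle and lean on its +x side (away from the robot, give or take 50 degrees); from 18 mm off the axis on its -x side it is empty.
- spoon: Steel serving spoon standing in the crock, bowl upwards, 222 mm long, flat handle 14 mm by 4 mm, head 38 mm wide. Origin: lower end of the handle; z up the handle. It leans about 25 degrees, its head over the crock's +x, +y side, some 200 mm above the table. Leave it there.
- fork: Steel serving fork standing in the crock, tines upwards, 225 mm long, flat handle 14 mm by 4 mm, head 34 mm wide. Origin: lower end of the handle; z up the handle. It leans about 25 degrees, its head over the crock's +x, -y side, some 210 mm above the table. Leave it there.
- jug: Bystander: dark brown plastic jug with a loop handle and white cap, 75 mm (x) by 95 mm (y), 212 mm tall. Origin: centre of its underside.
- closed_jar: Bystander: a storage jar like the open one but shut, 112 mm in diameter, 127 mm tall, lid tab standing out 83 mm from its axis on its +x side. Origin: centre of its underside.
- beaker: Bystander: empty glass beaker, 84 mm in diameter, 115 mm tall. Origin: centre of its underside.
- sauce_bottle: Bystander: small amber bottle, 52 mm in diameter, 150 mm tall. Origin: centre of its underside.
- oil_bottle: Bystander: clear bottle, 80 mm in diameter, 235 mm tall. Origin: centre of its underside.
- food_can: Bystander: plain metal food can, 74 mm in diameter, 100 mm tall, on the robot's side of the row. Origin: centre of its underside.
Mind the look-alikes: they are no part of the job. Leave any red look-alike of the jar alone. Leave any red look-alike of the spatula alone.

How it is judged:
By the outcome, as a careful person would: the job done as asked, in the order asked, and still so for the second after the job is handed in, with the robot touching nothing.
It also fails if it takes over 58 s, if anything falls off the work surface, if the arm or the gripper's body presses on something with over 40 N, if the wrist force passes 120 N, or if a joint passes its speed limit or range.

## Working session

There is one attempt and no reset: what is moved stays moved. The work goes in short steps, Python scripts to look and compute and a shell command to move; the robot and the scene stay as the last step left them, time stands still between calls to the robot, and variables do not carry over. Pictures are saved under pics/ and viewed, at most 10 in all, crops included, and the job is handed in when it is done.

```bash
mkdir -p pics; cat > h.py <<'E'
import numpy as np, cv2, json
from scipy.spatial.transform import Rotation as R
from plant import ctrl
def cam(n): return ctrl.read_camera(n)
def P(c):
    Rm=cv2.Rodrigues(np.array(c["rvec"],float))[0]; t=np.array(c["tvec"],float).ravel()
    return Rm,t,np.array([[c["fx"],0,c["cx"]],[0,c["fy"],c["cy"]],[0,0,1]])
def proj(c,X):
    Rm,t,K=P(c); p=K@(Rm@np.asarray(X,float)+t); return p[1]/p[2],p[0]/p[2]
def ray(c,px):
    Rm,t,K=P(c); d=Rm.T@np.linalg.inv(K)@np.array([px[1],px[0],1.]); return -Rm.T@t,d/np.linalg.norm(d)
def atz(c,px,z):
    o,d=ray(c,px); return o+d*(z-o[2])/d[2]
def tri(c1,p1,c2,p2):
    o1,d1=ray(c1,p1);o2,d2=ray(c2,p2)
    s=np.linalg.lstsq(np.stack([d1,-d2],1),o2-o1,rcond=None)[0]
    a=o1+s[0]*d1;b=o2+s[1]*d2
    return (a+b)/2,np.linalg.norm(a-b)
def save(c,n,crop=None,s=1):
    im=c["img"][:,:,::-1]
    if crop: r0,r1,a,b=crop; im=im[r0:r1,a:b]
    cv2.imwrite("pics/"+n,cv2.resize(im,None,fx=s,fy=s,interpolation=cv2.INTER_CUBIC))
E
python3 - <<'E'
from h import *
C={n:cam(n) for n in("side","top")}
for n in C:
    save(C[n],n+"0.png",s=1.4); print(n,ray(C[n],(210,280)))
    for q in "jar jar_hinge lid_tab spatula spatula_grip crock spoon fork".split():
        print(q,[(np.round(d["pixel"]).astype(int).tolist(),round(d["p"],2)) for d in ctrl.mark_of(n,q)][:4])
print(ctrl.sense())
E
```

```text
side (array([0.28349368, 0.94599446, 0.69683713]), array([ 0.20835946, -0.82639484, -0.52312322]))
jar [([351, 265], 0.7), ([358, 127], 0.65)]
jar_hinge [([317, 149], 0.86), ([312, 302], 0.61)]
lid_tab [([236, 295], 0.68)]
spatula [([246, 386], 0.68)]
spatula_grip [([256, 243], 0.79), ([208, 337], 0.71)]
crock [([223, 273], 0.85), ([190, 226], 0.34)]
spoon []
fork []
top (array([0.39369818, 0.02365006, 1.38936487]), array([ 0.10079244,  0.02394343, -0.99461932]))
jar [([155, 165], 0.87), ([237, 194], 0.6)]
jar_hinge [([256, 179], 0.96), ([171, 150], 0.78)]
lid_tab [([120, 157], 0.88), ([248, 165], 0.57)]
spatula [([298, 317], 0.72), ([235, 189], 0.67), ([205, 330], 0.6)]
spatula_grip [([254, 359], 0.71), ([212, 195], 0.68)]
crock [([202, 332], 0.83)]
spoon [([207, 330], 0.69), ([255, 275], 0.23)]
fork [([204, 330], 0.66), ([248, 167], 0.51)]
{'time': 0.9, 'joint_positions': array([-7.42779726e+01,  7.46955052e+00,  8.52659161e+01,  6.33070510e-04,
        8.72611780e+01, -4.89332533e+00]), 'dq': array([ 0.01136827,  0.02770975,  0.09048909,  0.15235854, -0.0095748 ,
       -0.05955298]), 'joint_efforts': array([ 1.87406245e-04, -5.69321465e+01, -5.00865805e+01,  2.32282455e-04,
        1.29921038e-03, -4.06910431e-06]), 'eef_pos': array([ 0.21127908, -0.56158326,  0.40472716]), 'eef_rot': array([ 1.79996603e+02, -3.43831461e-04,  2.06153225e+01]), 'ft_force': array([-0.62871278, -0.87154121, -0.54307313]), 'ft_torque': array([ 0.02379693,  0.02581878, -0.05881283]), 'gripper_force': 0.0, 'grip_width': 1.0004365372505744}
```

View pics/side0.png

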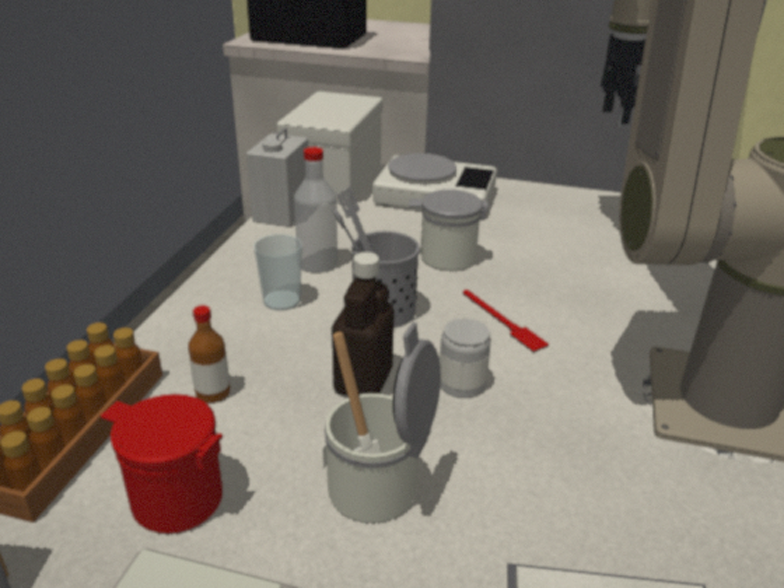

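View pics/top0.png

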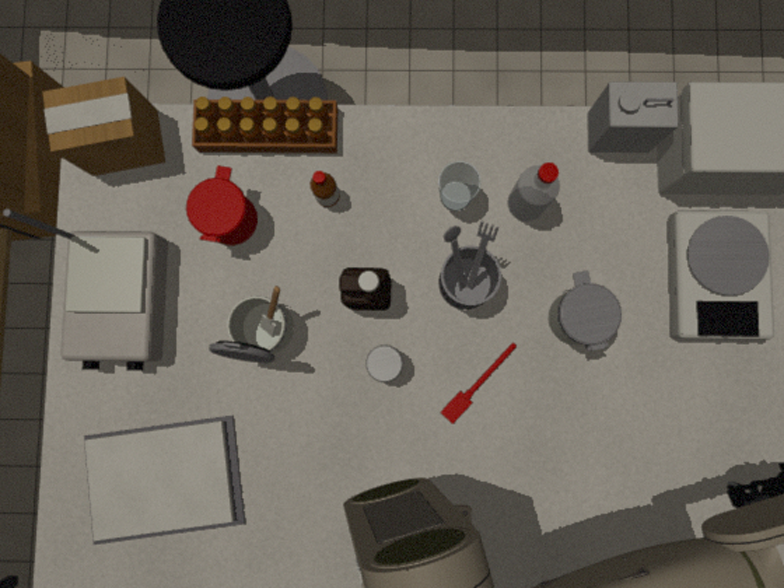

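Side view: the open jar is at side px (325,265), with the spatula's handle at (256,243) and the lid at (280,298). The crock is at (200,275). Top view: the jar is at (232,184), the handle end at (208,197), the lid at (250,172) and the crock at (197,336).

Could be taken for the spatula: red spatula, top (298,317) / side (246,386). Could be taken for the jar: red jar, top (150,158) / side (330,122), and the closed jar, top (225,420). I choose the white jar with the wooden-handled spatula.

```bash
python3 - <<'E'
from h import *
s,t=cam("side"),cam("top")
for n,a,b in [("jar",(351,265),(237,194)),("hinge",(312,302),(256,179)),("tab",(236,295),(248,165)),("grip",(256,243),(212,195)),("crock",(223,273),(202,332))]:
    print(n,*tri(s,a,t,b))
print("foot?",atz(t,(235,189),.006))
a=cv2.resize(s["img"][215:385,215:345],None,fx=3,fy=3,interpolation=cv2.INTER_CUBIC)
b=cv2.resize(t["img"][190:275,140:225],None,fx=4.5,fy=510/85,interpolation=cv2.INTER_CUBIC)
b=cv2.resize(t["img"][190:275,140:206],(396,510),interpolation=cv2.INTER_CUBIC)
cv2.imwrite("pics/crop1.png",np.hstack([a,b])[:,:,::-1])
for n,c in(("side",s),("top",t)):
    for q in "jar_hinge lid_tab spatula_grip spatula crock".split():
        print(n,q,[(np.round(d["pixel"],1).tolist(),round(d["p"],2)) for d in ctrl.find_in(n,q)][:4])
E
```

```text
jar [ 0.45821901  0.31084614 -0.00787366] 0.011819604793441086
hinge [0.39719956 0.32348543 0.11446057] 0.002606265103642206
tab [0.41521284 0.32302006 0.26131918] 0.002198520773818487
grip [0.51273279 0.27392412 0.16776458] 0.006096111404025838
crock [ 0.56167333 -0.09536564 -0.00347695] 0.0028173614291202875
foot? [0.45748303 0.32161789 0.006     ]
side jar_hinge [([327.6, 120.1], 0.9)]
side lid_tab [([308.2, 114.3], 0.68), ([235.0, 257.2], 0.64), ([276.4, 296.9], 0.56)]
side spatula_grip [([235.5, 365.4], 0.86), ([287.3, 253.3], 0.63)]
side spatula [([286.6, 253.4], 0.92), ([234.6, 367.0], 0.71)]
side crock [([191.6, 283.1], 0.96)]
top jar_hinge [([236.0, 179.7], 0.83)]
top lid_tab [([255.0, 172.6], 0.88), ([149.7, 153.4], 0.66)]
top spatula_grip [([286.3, 334.7], 0.77)]
top spatula [([281.1, 331.7], 0.63), ([225.7, 196.8], 0.55)]
top crock [([200.1, 334.6], 0.69)]
```

View pics/crop1.png

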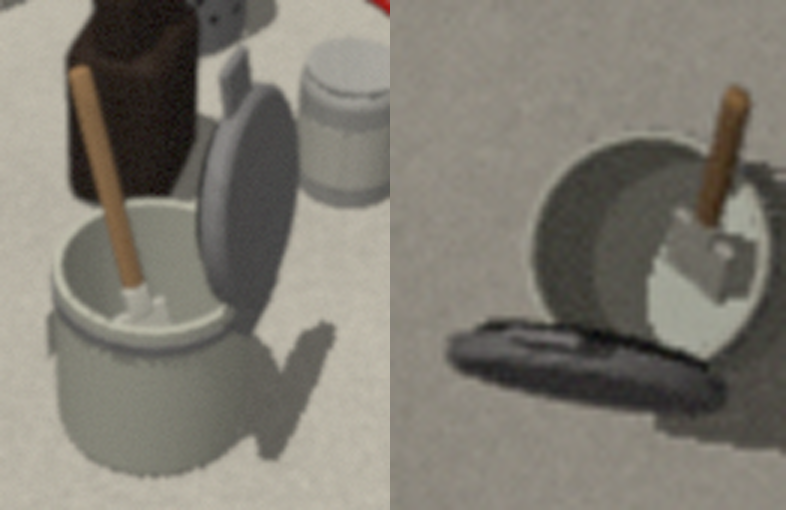

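The crop shows the wooden-handled spatula in the open white jar. Its handle top is at side (239,242) / top (205.5,197.5), and the handle meets the blade at side (311,259) / top (226,193). So the choice is right.

```bash
python3 - <<'E'
from h import *
s,t=cam("side"),cam("top")
from scipy.optimize import least_squares
rim=np.array([atz(t,p,.115)[:2] for p in [(230,163.7),(232.5,203.3),(212.2,182.5),(216,170),(217,196)]])
r=least_squares(lambda v:np.hypot(*(rim-v).T)-.056,[.46,.31]); print("jar",r.x,r.fun)
J=r.x
top,_=tri(s,(239,241.7),t,(205.5,197.5)); jun,_2=tri(s,(310.7,259),t,(226.3,193))
print(top,_,jun,_2,np.linalg.norm(top-jun)); a=(top-jun)/np.linalg.norm(top-jun)
print("axis",a,"tilt",np.degrees(np.arccos(a[2])),"az",np.degrees(np.arctan2(a[1],a[0])),"grip",top-.032*a,"foot",top-.21*a)
# overlay check
for n,c in(("s",s),("t",t)):
    im=c["img"][:,:,::-1].copy(); im=cv2.resize(im,None,fx=3,fy=3,interpolation=cv2.INTER_CUBIC)
    def dot(X,col=(0,0,255)):
        p=proj(c,X); cv2.circle(im,(int(3*p[1]+1),int(3*p[0]+1)),1,col,-1)
    for th in np.radians(np.arange(0,360,4)):
        e=np.array([np.cos(th),np.sin(th)])
        dot([*(J+.056*e),.115]); dot([*(J+.056*e),0],(255,0,0))
        cr=np.array([.557,-.095]); dot([*(cr+.056*e),.13],(0,255,0)); dot([*(cr+.056*e),0],(0,255,0))
    for k in np.linspace(0,.21,15): dot(top-a*k,(255,0,255))
    w=im[600:1180,580:980] if n=="s" else im[540:840,420:1120]
    cv2.imwrite(f"pics/ov_{n}.png",w)
a=cv2.imread("pics/ov_s.png");b=cv2.imread("pics/ov_t.png")
b1=b[:, :400]; b2=b[:,400:]
H=np.zeros((600,800,3),np.uint8); H[:580,:400]=a; H[:300,400:800]=b[:,0:400]; H[300:600,400:700]=b[:,400:700]
cv2.imwrite("pics/ov.png",H)
E
```

```text
jar [0.45813564 0.31463124] [-0.00318595 -0.00112359 -0.00021501  0.00207095 -0.00119524]
[0.52295475 0.26176442 0.19368128] 0.002002270596830848 [0.47939132 0.29704912 0.07256873] 0.0012957278434793105 0.13345797507607748
axis [ 0.32642055 -0.26438812  0.90749576] tilt 24.8384542088072 az -39.00614512775197 grip [0.51250929 0.27022484 0.16464141] foot [0.45440643 0.31728592 0.00310717]
```

View pics/ov.png

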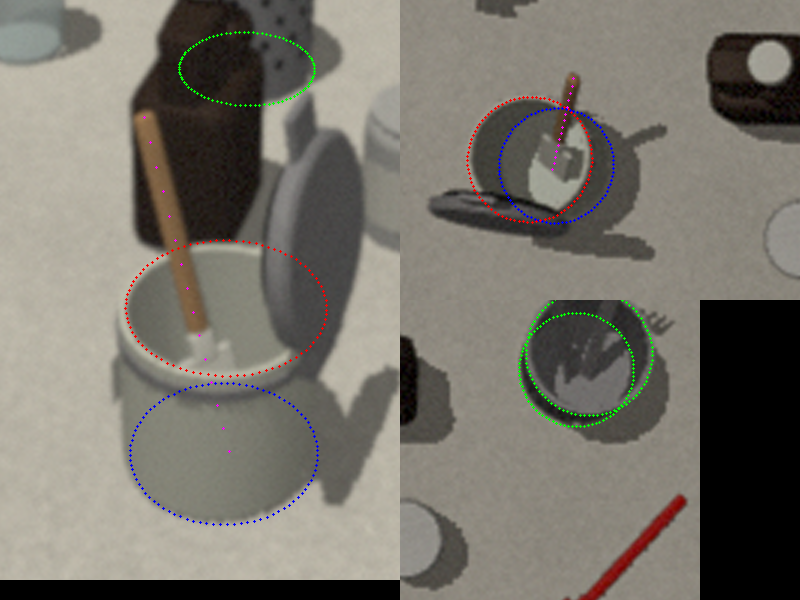

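```bash
cat >> h.py <<'E'
from scipy.linalg import fractional_matrix_power as fmp
def T(p,Rm): M=np.eye(4);M[:3,:3]=Rm;M[:3,3]=p;return M
def cur():
    s=ctrl.sense(); return T(s["eef_pos"],R.from_euler("xyz",s["eef_rot"],degrees=True).as_matrix())
def rows(T0,T1,n):
    "constant body step for n rows (move units)"
    D=np.real(fmp(np.linalg.inv(T0)@T1,1/n))
    return np.round(D[:3,3]/.5,4).tolist(),np.round(R.from_matrix(D[:3,:3]).as_rotvec()/np.pi,4).tolist()
def tool(zdir,ydir):
    z=np.array(zdir,float);z/=np.linalg.norm(z);y=np.array(ydir,float);y-=z*(y@z);y/=np.linalg.norm(y)
    return np.stack([np.cross(y,z),y,z],1)
G=np.array([.5125,.2705,.1655]); A=np.array([.3264,-.2644,.9075]); FOOT=np.array([.4545,.317,.004])
E
python3 - <<'E'
from h import *
s,t=cam("side"),cam("top")
for q in("jug","beaker","oil_bottle","food_can"): print(q,[(np.round(atz(t,d["pixel"],0),3),round(d["p"],2)) for d in ctrl.mark_of("top",q)][:2])
for n,c in(("side",s),("top",t)):
  for q in("jug","crock","jar_hinge","lid_tab"): print(n,q,[(d["pixel"],round(d["p"],2)) for d in ctrl.mark_of(n,q)][:2])
T0=cur(); Rg=tool(-A,[np.cos(np.radians(51)),np.sin(np.radians(51)),0])
pre=T(G+A*(.155+.12),Rg); print("pre",pre[:3,3])
up=T0.copy(); up[2,3]=.56
mid=T([.40,-.25,.56],T0[:3,:3])
hi=pre.copy()
print("up->",rows(T0,up,5)); print(rows(up,mid,10)); print(rows(mid,pre,18))
M=mid.copy();D=np.real(fmp(np.linalg.inv(mid)@pre,1/18))
for i in range(18):
    M=M@D
    if i%4==3: print(M[:3,3].round(3), np.degrees(np.arccos(-M[2,2])).round(1))
E
```

```text
jug [(array([0.538, 0.103, 0.   ]), 0.71)]
beaker [(array([ 0.753, -0.069,  0.   ]), 0.94)]
oil_bottle [(array([ 0.738, -0.227,  0.   ]), 0.95)]
food_can [(array([0.396, 0.063, 0.   ]), 0.7), (array([ 0.483, -0.317,  0.   ]), 0.48)]
side jug [([274.5, 257.5], 0.8)]
side crock [([222.1, 273.7], 0.95)]
side jar_hinge [([318.0, 150.3], 0.87), ([312.9, 301.0], 0.81)]
side lid_tab [([239.7, 294.4], 0.69), ([291.7, 79.3], 0.63)]
top jug [([208.8, 264.4], 0.71)]
top crock [([201.6, 333.0], 0.88), ([256.9, 276.5], 0.44)]
top jar_hinge [([169.7, 149.3], 0.9), ([252.9, 180.8], 0.58)]
top lid_tab [([119.0, 158.1], 0.96), ([251.6, 166.6], 0.9)]
pre [0.60226   0.19779   0.4150625]
up-> ([0.0, -0.0, -0.0621], [-0.0, 0.0, 0.0])
([0.0573, -0.045, 0.0], [-0.0, 0.0, 0.0])
([0.0607, 0.0162, 0.0279], [0.008, 0.0046, -0.0365])
[ 0.52  -0.214  0.506] 6.6
[ 0.612 -0.123  0.462] 12.9
[0.653 0.003 0.432] 18.4
[0.634 0.137 0.417] 23.0
```

```bash
python3 -m handwheel '[[0.6,[0,0,-0.06],[0,0,0]],[0.6,[0,0,-0.06],[0,0,0]],[0.6,[0,0,-0.06],[0,0,0]],[0.6,[0,0,-0.06],[0,0,0]],[0.6,[0,0,-0.06],[0,0,0]],[0.6,[0.057,-0.045,0],[0,0,0]],[0.6,[0.057,-0.045,0],[0,0,0]],[0.6,[0.057,-0.045,0],[0,0,0]],[0.6,[0.057,-0.045,0],[0,0,0]],[0.6,[0.057,-0.045,0],[0,0,0]],[0.6,[0.057,-0.045,0],[0,0,0]],[0.6,[0.057,-0.045,0],[0,0,0]]]'
python3 -m handwheel '[[0.6,[0.057,-0.045,0],[0,0,0]],[0.6,[0.057,-0.045,0],[0,0,0]],[0.6,[0.057,-0.045,0],[0,0,0]],[0.6,[0,0,0],[0,0,0]]]'
python3 - <<'E'
from h import *
T0=cur(); print(ctrl.sense()["joint_positions"].round(1))
Rg=tool(-A,[np.cos(np.radians(51)),np.sin(np.radians(51)),0])
pre=T(G+A*(.155+.12),Rg); print(rows(T0,pre,20))
E
```

```text
time: 3.3
eef_pos: [0.343, -0.3423, 0.5548]
eef_rot: [180.0, -0.0, 20.6]
ft_force: [1.0, -0.1, 0.1]
grip_width: 0.596
gripper_force: 0.0
time: 3.63
eef_pos: [0.401, -0.2461, 0.5553]
eef_rot: [-180.0, -0.1, 20.9]
ft_force: [-0.1, 0.2, -0.6]
grip_width: 0.603
gripper_force: 0.0
[-3.780e+01 -1.330e+01  8.980e+01  1.000e-01  1.035e+02  3.130e+01]
([0.054, 0.0149, 0.0246], [0.0072, 0.0041, -0.0327])
```

```bash
python3 -m handwheel '[[0.6,[0.054,0.015,0.0246],[0.007,0.004,-0.0327]],[0.6,[0.054,0.015,0.0246],[0.007,0.004,-0.0327]],[0.6,[0.054,0.015,0.0246],[0.007,0.004,-0.0327]],[0.6,[0.054,0.015,0.0246],[0.007,0.004,-0.0327]],[0.6,[0.054,0.015,0.0246],[0.007,0.004,-0.0327]],[0.6,[0.054,0.015,0.0246],[0.007,0.004,-0.0327]],[0.6,[0.054,0.015,0.0246],[0.007,0.004,-0.0327]],[0.6,[0.054,0.015,0.0246],[0.007,0.004,-0.0327]],[0.6,[0.054,0.015,0.0246],[0.007,0.004,-0.0327]],[0.6,[0.054,0.015,0.0246],[0.007,0.004,-0.0327]]]'
python3 - <<'E'
from h import *
T0=cur(); print(ctrl.sense()["joint_positions"].round(1))
Rg=tool(-A,[np.cos(np.radians(51)),np.sin(np.radians(51)),0])
pre=T(G+A*(.155+.12),Rg); print(rows(T0,pre,10))
E
```

```text
time: 4.47
eef_pos: [0.626, -0.0976, 0.4484]
eef_rot: [-172.8, -12.0, 79.3]
ft_force: [-0.0, 0.0, 0.8]
grip_width: 0.603
gripper_force: 0.0
[-16.8  15.7  72.   11.2 100.7  -5.6]
([0.0555, 0.0152, 0.0242], [0.0072, 0.0044, -0.0328])
```

```bash
python3 -m handwheel '[[0.6,[0.0555,0.0152,0.0242],[0.0072,0.0044,-0.0328]],[0.6,[0.0555,0.0152,0.0242],[0.0072,0.0044,-0.0328]],[0.6,[0.0555,0.0152,0.0242],[0.0072,0.0044,-0.0328]],[0.6,[0.0555,0.0152,0.0242],[0.0072,0.0044,-0.0328]],[0.6,[0.0555,0.0152,0.0242],[0.0072,0.0044,-0.0328]],[0.6,[0.0555,0.0152,0.0242],[0.0072,0.0044,-0.0328]],[0.6,[0.0555,0.0152,0.0242],[0.0072,0.0044,-0.0328]],[0.6,[0.0555,0.0152,0.0242],[0.0072,0.0044,-0.0328]],[0.6,[0.0555,0.0152,0.0242],[0.0072,0.0044,-0.0328]],[0.6,[0.0555,0.0152,0.0242],[0.0072,0.0044,-0.0328]],[0.6,[0,0,0],[0,0,0]]]'
python3 - <<'E'
from h import *
T0=cur(); print(ctrl.sense()["joint_positions"].round(1))
Rg=tool(-A,[np.cos(np.radians(51)),np.sin(np.radians(51)),0])
pre=T(G+A*(.155+.12),Rg); g=T(G+A*.155,Rg); print(rows(T0,pre,1),rows(T0,g,6))
E
```

```text
time: 5.38
eef_pos: [0.6007, 0.2017, 0.4157]
eef_rot: [179.9, -25.0, 141.3]
ft_force: [-0.4, -0.0, 0.1]
grip_width: 0.601
gripper_force: 0.0
[  8.5  20.1  71.3  18.8 105.3 -40.5]
([-0.0072, -0.0042, -0.0019], [-0.0002, -0.001, 0.0017]) ([-0.0013, -0.0007, 0.0397], [-0.0, -0.0002, 0.0003])
```

```bash
python3 -m handwheel '[[0.6,[-0.007,-0.004,0],[0,0,0]],[0.6,[0,0,0.04],[0,0,0]],[0.6,[0,0,0.04],[0,0,0]],[0.6,[0,0,0.04],[0,0,0]],[0.6,[0,0,0.04],[0,0,0]],[0.6,[0,0,0.04],[0,0,0]],[0.6,[0,0,0.04],[0,0,0]],[0.6,[0,0,0],[0,0,0]]]'
python3 - <<'E'
from h import *
s,t=cam("side"),cam("top")
a=cv2.resize(s["img"][190:340,200:330],None,fx=3,fy=3,interpolation=cv2.INTER_CUBIC)
b=cv2.resize(t["img"][170:270,150:250],(450,450),interpolation=cv2.INTER_CUBIC)[:,:400]
cv2.imwrite("pics/g1.png",np.hstack([a,b])[:,:,::-1])
T0=cur(); print(T0[:3,3]+T0[:3,2]*.155, G)
E
```

```text
time: 6.05
eef_pos: [0.5637, 0.2245, 0.301]
eef_rot: [-179.6, -25.0, 140.4]
ft_force: [-1.5, 0.1, -1.0]
grip_width: 0.599
gripper_force: 0.0
[0.51487723 0.26568518 0.16457354] [0.5125 0.2705 0.1655]
```

View pics/g1.png

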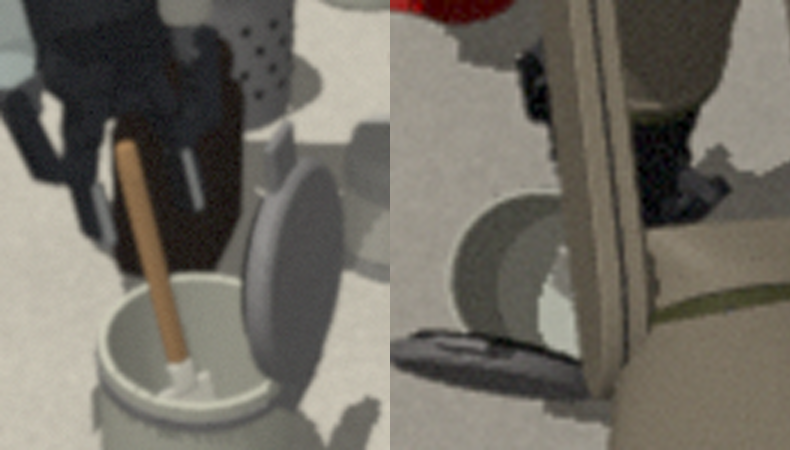

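The handle runs between the open fingers, with its top at side (237,241). The grasp point is about 5 mm off along tool x. I'll correct that and close.

```bash
python3 -m handwheel '[[0.6,[0.01,0,0],[0,0,0]],[0,[0,0,0],[0,0,0]],[0,[0,0,0],[0,0,0]],[0,[0,0,0],[0,0,0]],[0,[0,0,0],[0,0,0]],[0,[0,0,0],[0,0,0]],[0,[0,0,0],[0,0,0]],[0,[0,0,0],[0,0,0]]]'
python3 - <<'E'
from h import *
T0=cur(); print(T0[:3,3]+T0[:3,2]*.155, G,ctrl.sense()["joint_positions"].round(1))
up=T0.copy(); up[:3,3]+=A*.15; print(rows(T0,up,6))
E
```

```text
time: 6.82
eef_pos: [0.5619, 0.2285, 0.3085]
eef_rot: [180.0, -24.8, 140.7]
ft_force: [1.6, -1.9, 5.9]
grip_width: 0.142
gripper_force: 58.5
[0.51167165 0.26976009 0.16779076] [0.5125 0.2705 0.1655] [ 11.4  19.2  83.8  19.   93.1 -41. ]
([-0.0001, 0.0001, -0.05], [-0.0, 0.0, -0.0])
```

```bash
python3 -m handwheel '[[0,[0,0,-0.03],[0,0,0]],[0,[0,0,-0.05],[0,0,0]],[0,[0,0,-0.05],[0,0,0]],[0,[0,0,-0.05],[0,0,0]],[0,[0,0,-0.05],[0,0,0]],[0,[0,0,-0.05],[0,0,0]],[0,[0,0,-0.05],[0,0,0]],[0,[0,0,0],[0,0,0]]]'
cat >> h.py <<'E'
CR=np.array([.559,-.095,0]); A2=np.array([-np.sin(np.radians(7)),0,np.cos(np.radians(7))])
R2=tool(-A2,[0,1,0]); FT=CR+[-.028,0,.006]
E
python3 - <<'E'
from h import *
T0=cur(); L=np.array([0,0,.335,1])
print(ctrl.sense()["joint_positions"].round(1),"foot",(T0@L)[:3])
m=T(FT+[-.02,.36,.25]+A2*.335,R2); m=T(np.array([.50,.26,.26])+A2*.335,R2)
e=T(FT+[0,0,.25]+A2*.335,R2)
for a,b,n in((T0,m,10),(m,e,12)):
    print(rows(a,b,n)); D=np.real(fmp(np.linalg.inv(a)@b,1/n)); M=a.copy()
    for i in range(n):
        M=M@D
        if i%2: print((M@L)[:3].round(3),M[:3,3].round(3))
E
```

```text
time: 7.48
eef_pos: [0.6164, 0.1837, 0.4627]
eef_rot: [179.7, -24.5, 140.7]
ft_force: [1.1, -0.2, 1.1]
grip_width: 0.142
gripper_force: 59.2
[  6.8  21.   65.4  18.8 110.  -39.9] foot [0.50982761 0.27319223 0.15793529]
([0.0401, 0.0043, -0.0193], [0.0035, -0.0168, -0.0219])
[0.511 0.269 0.178] [0.595 0.205 0.496]
[0.511 0.266 0.199] [0.568 0.224 0.526]
[0.509 0.264 0.22 ] [0.536 0.24  0.553]
[0.506 0.262 0.24 ] [0.499 0.252 0.575]
[0.5  0.26 0.26] [0.459 0.26  0.593]
([-0.005, -0.0592, 0.0013], [0.0, 0.0, 0.0])
[0.505 0.201 0.259] [0.464 0.201 0.592]
[0.51  0.142 0.259] [0.47  0.142 0.591]
[0.516 0.083 0.258] [0.475 0.083 0.591]
[0.521 0.023 0.257] [0.48  0.023 0.59 ]
[ 0.526 -0.036  0.257] [ 0.485 -0.036  0.589]
[ 0.531 -0.095  0.256] [ 0.49  -0.095  0.589]
```

```bash
python3 -m handwheel '[[0,[0.04,0.0043,-0.0193],[0.0035,-0.0168,-0.022]],[0,[0.04,0.0043,-0.0193],[0.0035,-0.0168,-0.022]],[0,[0.04,0.0043,-0.0193],[0.0035,-0.0168,-0.022]],[0,[0.04,0.0043,-0.0193],[0.0035,-0.0168,-0.022]],[0,[0.04,0.0043,-0.0193],[0.0035,-0.0168,-0.022]],[0,[0.04,0.0043,-0.0193],[0.0035,-0.0168,-0.022]],[0,[0.04,0.0043,-0.0193],[0.0035,-0.0168,-0.022]],[0,[0.04,0.0043,-0.0193],[0.0035,-0.0168,-0.022]],[0,[0.04,0.0043,-0.0193],[0.0035,-0.0168,-0.022]],[0,[0.04,0.0043,-0.0193],[0.0035,-0.0168,-0.022]],[0,[0,0,0],[0,0,0]]]'
python3 - <<'E'
from h import *
T0=cur(); L=np.array([0,0,.335,1])
print(ctrl.sense()["joint_positions"].round(1),"foot",(T0@L)[:3])
e=T(FT+[0,0,.25]+A2*.335,R2)
print(rows(T0,e,12))
E
```

```text
time: 8.4
eef_pos: [0.4559, 0.2613, 0.5909]
eef_rot: [179.9, 7.0, -179.3]
ft_force: [-0.7, -1.4, 0.5]
grip_width: 0.142
gripper_force: 59.2
[ 25.3  -7.1  80.8  -2.9  99.9 -66.1] foot [0.49699701 0.26223469 0.25839658]
([-0.0052, -0.0594, 0.001], [0.0001, 0.0, 0.0003])
```

```bash
python3 -m handwheel '[[0,[-0.005,-0.0594,0.001],[0,0,0]],[0,[-0.005,-0.0594,0.001],[0,0,0]],[0,[-0.005,-0.0594,0.001],[0,0,0]],[0,[-0.005,-0.0594,0.001],[0,0,0]],[0,[-0.005,-0.0594,0.001],[0,0,0]],[0,[-0.005,-0.0594,0.001],[0,0,0]],[0,[-0.005,-0.0594,0.001],[0,0,0]],[0,[-0.005,-0.0594,0.001],[0,0,0]],[0,[-0.005,-0.0594,0.001],[0,0,0]],[0,[-0.005,-0.0594,0.001],[0,0,0]],[0,[-0.005,-0.0594,0.001],[0,0,0]],[0,[-0.005,-0.0594,0.001],[0,0,0]]]'
python3 -m handwheel '[[0,[0,0,0],[0,0,0]],[0,[0,0,0],[0,0,0]]]'
python3 - <<'E'
from h import *
s,t=cam("side"),cam("top")
T0=cur(); L=np.array([0,0,.335,1])
print(ctrl.sense()["joint_positions"].round(1),"foot",(T0@L)[:3], proj(s,(T0@L)[:3]))
e=T(FT+[0,0,.15]+A2*.335,R2); print(rows(T0,e,5)); f=T(FT+A2*.335,R2); print(rows(e,f,10))
a=s["img"][60:260,180:380]; b=t["img"][130:260,270:400]
L_=lambda i:cv2.resize(i,(400,400),interpolation=cv2.INTER_CUBIC)
cv2.imwrite("pics/c1.png",np.hstack([L_(a),L_(b)])[:,:,::-1])
E
```

```text
time: 9.4
eef_pos: [0.4913, -0.0977, 0.5843]
eef_rot: [179.9, 6.6, -179.8]
ft_force: [0.9, -0.2, -0.2]
grip_width: 0.143
gripper_force: 59.2
time: 9.57
eef_pos: [0.4915, -0.0977, 0.584]
eef_rot: [179.9, 6.5, -180.0]
ft_force: [0.0, 1.0, -1.0]
grip_width: 0.142
gripper_force: 59.2
[ -17.7  -11.3   85.1    2.1   99.9 -107.5] foot [ 0.52981204 -0.0952829   0.25197205] (np.float64(128.84108746986672), np.float64(289.3466340636052))
([0.005, 0.0003, 0.0382], [0.0001, -0.0005, 0.0002])
([0.0037, 0.0, 0.0298], [0.0, 0.0, 0.0])
```

View pics/c1.png

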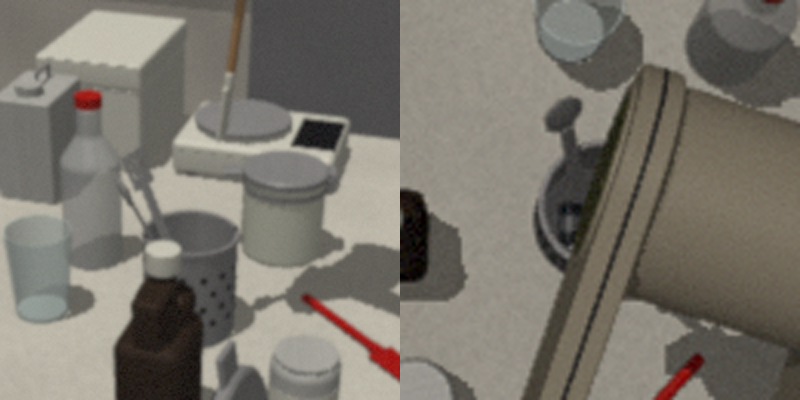

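The blade foot is at side (128.5,290), matching the prediction of (128.8,289.3). The crock mouth, at side columns 252–299, lies below it and is clear of the spoon and fork, so I lower.

```bash
python3 -m handwheel '[[0,[0.005,0,0.0382],[0,-0.0005,0]],[0,[0.005,0,0.0382],[0,-0.0005,0]],[0,[0.005,0,0.0382],[0,-0.0005,0]],[0,[0.005,0,0.0382],[0,-0.0005,0]],[0,[0.005,0,0.0382],[0,-0.0005,0]],[0,[0.0037,0,0.03],[0,0,0]],[0,[0.0037,0,0.03],[0,0,0]],[0,[0.0037,0,0.03],[0,0,0]],[0,[0.0037,0,0.03],[0,0,0]],[0,[0,0,0],[0,0,0]],[0,[0,0,0],[0,0,0]]]'
python3 - <<'E'
from h import *
T0=cur(); L=np.array([0,0,.335,1]); print("foot",(T0@L)[:3])
f=T(FT+A2*.335,R2);print(rows(T0,f,5))
E
```

```text
time: 10.58
eef_pos: [0.4901, -0.0948, 0.4282]
eef_rot: [179.9, 7.0, -179.7]
ft_force: [-0.2, -1.2, -0.6]
grip_width: 0.141
gripper_force: 59.2
foot [ 0.53101652 -0.09425594  0.09568852]
([0.0043, -0.0001, 0.0356], [0.0001, 0.0, 0.0004])
```

```bash
python3 -m handwheel '[[0,[0.0037,0,0.03],[0,0,0]],[0,[0.0037,0,0.03],[0,0,0]],[0,[0.0037,0,0.03],[0,0,0]],[0,[0.0037,0,0.03],[0,0,0]],[0,[0.0025,0,0.02],[0,0,0]],[0,[0.0012,0,0.01],[0,0,0]],[0,[0,0,0.006],[0,0,0]],[0,[0,0,0],[0,0,0]],[0,[0,0,0],[0,0,0]]]'
python3 - <<'E'
from h import *
T0=cur(); L=np.array([0,0,.335,1]); print("foot",(T0@L)[:3])
f=T(FT+A2*.335,R2);print(rows(T0,f,1))
E
```

```text
time: 11.33
eef_pos: [0.4911, -0.0959, 0.3514]
eef_rot: [-180.0, 7.2, -179.7]
ft_force: [-0.0, -0.5, -0.1]
grip_width: 0.14
gripper_force: 59.2
foot [ 0.53311599 -0.09583685  0.01902069]
([0.0051, 0.0019, 0.0253], [0.0001, 0.0011, 0.0016])
```

```bash
python3 -m handwheel '[[0,[0.002,0,0.012],[0,0,0]],[0,[0.001,0,0.006],[0,0,0]],[0,[0,0,0],[0,0,0]]]'; for i in 1 2; do python3 -m handwheel '[[0,[0.0005,0,0.004],[0,0,0]],[0,[0,0,0],[0,0,0]]]'; done
```

```text
time: 11.58
eef_pos: [0.4902, -0.0959, 0.3405]
eef_rot: [180.0, 7.1, -179.7]
ft_force: [0.2, -0.5, -0.8]
grip_width: 0.141
gripper_force: 59.2
time: 11.75
eef_pos: [0.4903, -0.096, 0.3389]
eef_rot: [180.0, 7.1, -179.7]
ft_force: [0.2, 0.1, 0.6]
grip_width: 0.143
gripper_force: 59.2
time: 11.92
eef_pos: [0.4903, -0.0959, 0.3369]
eef_rot: [180.0, 7.1, -179.7]
ft_force: [-0.5, 0.5, -0.7]
grip_width: 0.141
gripper_force: 59.2
```

```bash
for i in 1 2 3; do python3 -m handwheel '[[0,[0.0005,0,0.004],[0,0,0]],[0,[0,0,0],[0,0,0]]]' | egrep 'eef_pos|ft'; done
```

```text
eef_pos: [0.4906, -0.096, 0.3356]
ft_force: [-0.2, -0.2, 0.9]
eef_pos: [0.4911, -0.0961, 0.3355]
ft_force: [-4.1, 1.2, 13.4]
eef_pos: [0.4918, -0.0961, 0.3353]
ft_force: [-4.4, 1.5, 21.7]
```

Contact at the bottom: 13 N, then 22 N. Ease off a little and let go.

```bash
python3 -m handwheel '[[0,[0,0,-0.005],[0,0,0]],[0,[0,0,0],[0,0,0]],[0.4,[0,0,0],[0,0,0]],[0.4,[0,0,0],[0,0,0]],[0.4,[0,0,0],[0,0,0]],[0.4,[0,0,0],[0,0,0]],[0.4,[0,0,-0.01],[0,0,0]],[0.4,[0,0,-0.02],[0,0,0]],[0.4,[0,0,-0.02],[0,0,0]],[0.4,[0,0,-0.03],[0,0,0]],[0.4,[0,0,-0.04],[0,0,0]],[0.4,[0,0,-0.04],[0,0,0]]]'
python3 -m handwheel '[[0.4,[0,0,-0.05],[0,0,0]],[0.4,[0,0,-0.05],[0,0,0]],[0.4,[0,0,-0.04],[0,0,0]],[0,[0,0,0],[0,0,0]]]'
python3 - <<'E'
from h import *
s,t=cam("side"),cam("top")
T0=cur()
a=s["img"][100:260,200:360]; b=s["img"][180:400,180:400]
L_=lambda i:cv2.resize(i,(400,400),interpolation=cv2.INTER_CUBIC)
cv2.imwrite("pics/c2.png",np.hstack([L_(a),L_(b)])[:,:,::-1])
for n,c in(("side",s),("top",t)):
  for q in("jar_hinge","lid_tab","spatula_grip"): print(n,q,[(d["pixel"],round(d["p"],2)) for d in ctrl.mark_of(n,q)][:3])
E
```

```text
time: 13.42
eef_pos: [0.4799, -0.0959, 0.4148]
eef_rot: [-180.0, 7.1, -179.7]
ft_force: [0.5, -0.0, -0.5]
grip_width: 0.398
gripper_force: 0.0
time: 13.75
eef_pos: [0.4715, -0.0962, 0.4895]
eef_rot: [-179.8, 7.6, -179.7]
ft_force: [1.2, -0.2, 0.6]
grip_width: 0.268
gripper_force: 0.0
side jar_hinge [([313.9, 303.1], 0.96), ([318.7, 147.9], 0.74)]
side lid_tab [([291.2, 81.5], 0.92), ([239.0, 295.7], 0.57)]
side spatula_grip [([209.9, 337.8], 0.56), ([159.5, 296.4], 0.47)]
top jar_hinge [([169.0, 151.3], 0.63), ([253.2, 178.1], 0.58), ([137.2, 234.6], 0.31)]
top lid_tab [([120.5, 158.8], 0.96)]
top spatula_grip [([256.6, 358.7], 0.57)]
```

View pics/c2.png

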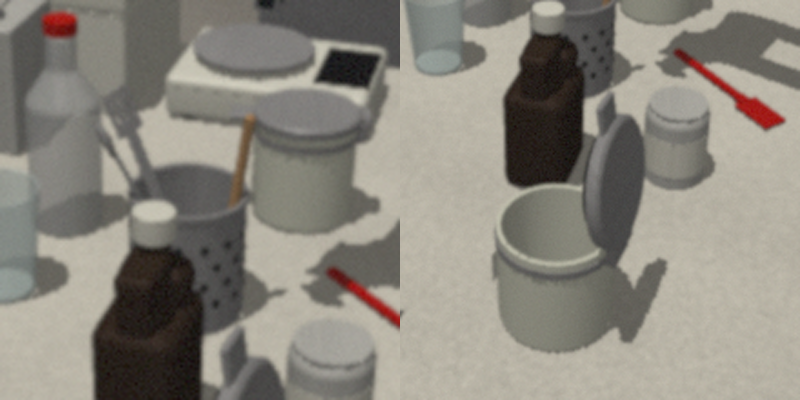

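The spatula stands in the crock, leaning on the wall on the robot's side. Its handle top is at side (147,300), and the spoon and fork haven't moved. Now the lid.

```bash
cat >> h.py <<'E'
XJ=np.array([np.cos(np.radians(-7.5)),np.sin(np.radians(-7.5)),0]); HG=np.array([.4595,.3155,.118])-.064*XJ
R3=tool([0,0,-1],[-XJ[1],XJ[0],0])
def tipT(u,z): return T(HG*[1,1,0]+u*XJ+[0,0,z+.173],R3)
def arc(th,rho=.10,d=.011):
    th=np.radians(th); return rho*np.cos(th)-.009*np.sin(th)-d, .118+rho*np.sin(th)+.009*np.cos(th)
E
python3 - <<'E'
from h import *
s,t=cam("side"),cam("top")
h,e=tri(s,(313,302),t,(254,179.3)); tb,e2=tri(s,(238.5,295),t,(250,165.7)); print("hinge",h,e,HG,"tab",tb,e2)
v=tb-HG; print("lid deg",np.degrees(np.arctan2(v[2],v@XJ)),np.hypot(v[2],v@XJ))
T0=cur(); hi=tipT(-.06,.32); lo=tipT(-.06,.218); print(hi[:3,3])
print(rows(T0,hi,14),rows(hi,lo,4))
E
```

```text
hinge [0.39990049 0.32310242 0.11166679] 0.0027760901331093358 [0.39604753 0.32385368 0.118     ] tab [0.41278342 0.32277956 0.25678749] 0.006707551476440953
lid deg 83.12531764791927 0.1397925539525861
[0.33656084 0.33168525 0.493     ]
([0.0227, 0.0599, -0.003], [0.0002, 0.0028, 0.0031]) ([0.0, 0.0, 0.051], [0.0, 0.0, -0.0])
```

```bash
python3 -m handwheel '[[0,[0.0227,0.06,-0.003],[0,0.0028,0.0031]],[0,[0.0227,0.06,-0.003],[0,0.0028,0.0031]],[0,[0.0227,0.06,-0.003],[0,0.0028,0.0031]],[0,[0.0227,0.06,-0.003],[0,0.0028,0.0031]],[0,[0.0227,0.06,-0.003],[0,0.0028,0.0031]],[0,[0.0227,0.06,-0.003],[0,0.0028,0.0031]],[0,[0.0227,0.06,-0.003],[0,0.0028,0.0031]],[0,[0.0227,0.06,-0.003],[0,0.0028,0.0031]],[0,[0.0227,0.06,-0.003],[0,0.0028,0.0031]],[0,[0.0227,0.06,-0.003],[0,0.0028,0.0031]],[0,[0.0227,0.06,-0.003],[0,0.0028,0.0031]],[0,[0.0227,0.06,-0.003],[0,0.0028,0.0031]]]'
python3 -m handwheel '[[0,[0.0227,0.06,-0.003],[0,0.0028,0.0031]],[0,[0.0227,0.06,-0.003],[0,0.0028,0.0031]],[0,[0,0,0],[0,0,0]],[0,[0,0,0],[0,0,0]]]'
python3 - <<'E'
from h import *
T0=cur(); print(ctrl.sense()["joint_positions"].round(1)); print(rows(T0,tipT(-.06,.218),5))
E
```

```text
time: 15.25
eef_pos: [0.3512, 0.2714, 0.4918]
eef_rot: [179.5, 1.0, 173.6]
ft_force: [0.7, -0.2, 0.0]
grip_width: 0.002
gripper_force: 0.0
time: 15.58
eef_pos: [0.3359, 0.3334, 0.4945]
eef_rot: [179.6, -0.0, 172.7]
ft_force: [-0.8, -0.3, -0.4]
grip_width: 0.002
gripper_force: 0.0
[ 38.4 -13.7  96.4   0.3  97.  -44.2]
([-0.0004, -0.0008, 0.0414], [0.0005, -0.0, 0.0002])
```

```bash
python3 -m handwheel '[[0,[0,-0.001,0.0414],[0,0,0]],[0,[0,-0.001,0.0414],[0,0,0]],[0,[0,-0.001,0.0414],[0,0,0]],[0,[0,0,0.0414],[0,0,0]],[0,[0,0,0.0414],[0,0,0]],[0,[0,0,0],[0,0,0]]]'
python3 - <<'E'
from h import *
T0=cur(); tip=T0[:3,3]+T0[:3,2]*.173-HG; u0,z0=tip@XJ,tip[2]+.118; print("tip u,z",u0,z0,"side",tip@np.array([-XJ[1],XJ[0],0]))
pts=[(u0,z0)]+[arc(a) for a in (90,86,80,74,68,62,56,50,44,38,32,26,20,15,10,6,3,1,0)]
for a,b in zip(pts,pts[1:]): print([round(-(b[0]-a[0])/.5,4),0,round(-(b[1]-a[1])/.5,4)],np.round(b,4))
E
```

```text
time: 16.08
eef_pos: [0.3359, 0.3297, 0.3868]
eef_rot: [179.8, -0.2, 172.4]
ft_force: [-0.2, -1.3, -0.8]
grip_width: -0.003
gripper_force: 0.0
tip u,z -0.061124473872050264 0.2138067461942973 side -0.0015584236087996311
[np.float64(-0.0822), 0, np.float64(-0.0084)] [-0.02   0.218]
[np.float64(-0.014), 0, np.float64(-0.0008)] [-0.013   0.2184]
[np.float64(-0.021), 0, np.float64(0.0007)] [-0.0025  0.218 ]
[np.float64(-0.0208), 0, np.float64(0.0029)] [0.0079 0.2166]
[np.float64(-0.0204), 0, np.float64(0.005)] [0.0181 0.2141]
[np.float64(-0.0198), 0, np.float64(0.0071)] [0.028  0.2105]
[np.float64(-0.0189), 0, np.float64(0.0092)] [0.0375 0.2059]
[np.float64(-0.0179), 0, np.float64(0.0111)] [0.0464 0.2004]
[np.float64(-0.0166), 0, np.float64(0.0129)] [0.0547 0.1939]
[np.float64(-0.0152), 0, np.float64(0.0146)] [0.0623 0.1867]
[np.float64(-0.0136), 0, np.float64(0.0161)] [0.069  0.1786]
[np.float64(-0.0118), 0, np.float64(0.0174)] [0.0749 0.1699]
[np.float64(-0.0099), 0, np.float64(0.0185)] [0.0799 0.1607]
[np.float64(-0.0067), 0, np.float64(0.0162)] [0.0833 0.1526]
[np.float64(-0.0053), 0, np.float64(0.0167)] [0.0859 0.1442]
[np.float64(-0.0032), 0, np.float64(0.0136)] [0.0875 0.1374]
[np.float64(-0.0018), 0, np.float64(0.0104)] [0.0884 0.1322]
[np.float64(-0.0009), 0, np.float64(0.007)] [0.0888 0.1287]
[np.float64(-0.0003), 0, np.float64(0.0035)] [0.089 0.127]
```

```bash
python3 -m handwheel '[[0,[-0.04,0,-0.004],[0,0,0]],[0,[-0.042,0,-0.004],[0,0,0]],[0,[-0.014,0,-0.001],[0,0,0]],[0,[-0.021,0,0.0007],[0,0,0]],[0,[-0.021,0,0.003],[0,0,0]],[0,[-0.02,0,0.005],[0,0,0]],[0,[-0.02,0,0.007],[0,0,0]]]'
python3 -m handwheel '[[0,[-0.019,0,0.0092],[0,0,0]],[0,[-0.018,0,0.011],[0,0,0]],[0,[-0.0165,0,0.013],[0,0,0]],[0,[-0.015,0,0.0146],[0,0,0]]]'
python3 - <<'E'
from h import *
T0=cur(); tip=T0[:3,3]+T0[:3,2]*.173-HG; print(tip@XJ,tip[2]+.118,"target",arc(38))
E
```

```text
time: 16.67
eef_pos: [0.4253, 0.3199, 0.3896]
eef_rot: [179.4, 0.1, 172.5]
ft_force: [-4.3, 1.3, 6.5]
grip_width: -0.003
gripper_force: 3.0
time: 17.0
eef_pos: [0.4598, 0.3157, 0.366]
eef_rot: [179.4, 0.2, 172.5]
ft_force: [-1.0, 0.3, 7.2]
grip_width: -0.0
gripper_force: 2.9
0.06474551988280661 0.193029224861857 target (np.float64(0.06226012208274127), np.float64(0.18665824431502634))
```

Pushing with the expected 6–7 N. I'll follow the arc on down.

```bash
python3 -m handwheel '[[0,[-0.0136,0,0.016],[0,0,0]],[0,[-0.0118,0,0.0174],[0,0,0]],[0,[-0.01,0,0.0185],[0,0,0]],[0,[-0.0067,0,0.0162],[0,0,0]],[0,[-0.0053,0,0.0167],[0,0,0]],[0,[-0.0032,0,0.0136],[0,0,0]],[0,[-0.0018,0,0.01],[0,0,0]],[0,[0,0,0],[0,0,0]]]'
python3 - <<'E'
from h import *
T0=cur(); tip=T0[:3,3]+T0[:3,2]*.173-HG; print(tip@XJ,tip[2]+.118,"target",arc(3))
E
```

```text
time: 17.67
eef_pos: [0.4856, 0.3125, 0.3105]
eef_rot: [179.5, 0.1, 172.5]
ft_force: [1.6, 0.1, 1.6]
grip_width: 0.003
gripper_force: 0.3
0.09069146838997742 0.1374754596315586 target (np.float64(0.0883919298692709), np.float64(0.13222126143708554))
```

```bash
for i in 1 2; do python3 -m handwheel '[[0,[0,0,0.007],[0,0,0]],[0,[0,0,0],[0,0,0]]]' | egrep 'eef_pos|ft'; done; for i in 1 2 3; do python3 -m handwheel '[[0,[0,0,0.004],[0,0,0]],[0,[0,0,0],[0,0,0]]]' | egrep 'eef_pos|ft'; done
```

```text
eef_pos: [0.4853, 0.3126, 0.3073]
ft_force: [1.8, -0.2, 1.8]
eef_pos: [0.4852, 0.3127, 0.3037]
ft_force: [3.0, -1.0, 4.9]
eef_pos: [0.4851, 0.3127, 0.3018]
ft_force: [2.5, -1.5, 4.2]
eef_pos: [0.4852, 0.3127, 0.3004]
ft_force: [2.8, -1.4, 8.2]
eef_pos: [0.4852, 0.3128, 0.3002]
ft_force: [-4.2, -7.0, 21.7]
```

```bash
python3 -m handwheel '[[0,[0,0,0.003],[0,0,0]],[0,[0,0,0],[0,0,0]],[0,[0,0,0],[0,0,0]]]'; python3 -m handwheel '[[0,[0,0,-0.01],[0,0,0]],[0,[0,0,-0.03],[0,0,0]],[0,[0,0,-0.06],[0,0,0]],[0,[0,0,-0.07],[0,0,0]],[0,[0,0,-0.07],[0,0,0]],[0,[0.07,0,-0.06],[0,0,0]],[0,[0.07,0,-0.05],[0,0,0]],[0,[0.07,0,0],[0,0,0]],[0,[0,0,0],[0,0,0]]]'
python3 - <<'E'
from h import *
s,t=cam("side"),cam("top")
a=s["img"][120:400,130:400]; b=t["img"][120:290,140:410]
L_=lambda i,w,h:cv2.resize(i,(w,h),interpolation=cv2.INTER_CUBIC)
cv2.imwrite("pics/f.png",np.hstack([L_(a,400,415),np.vstack([L_(b,400,252),np.zeros((163,400,3),np.uint8)])])[:,:,::-1])
for z,r,o in ((.127,.147,0),):
    p=HG+XJ*.140; p[2]=.122; print("tab expected side",proj(s,p),"top",proj(t,p))
for n in("side","top"): print([(d["pixel"],round(d["p"],2)) for d in ctrl.mark_of(n,"lid_tab")])
E
```

```text
time: 18.75
eef_pos: [0.4852, 0.3128, 0.3001]
eef_rot: [179.5, 0.2, 172.5]
ft_force: [-9.4, -8.4, 31.0]
grip_width: 0.002
gripper_force: 15.4
time: 19.5
eef_pos: [0.3804, 0.3254, 0.4687]
eef_rot: [179.4, -0.1, 172.7]
ft_force: [-0.5, -0.6, -0.9]
grip_width: 0.005
gripper_force: 0.0
tab expected side (np.float64(286.11354010432956), np.float64(227.0085811824577)) top (np.float64(204.23024456707063), np.float64(186.7013934964833))
[([292.1, 80.4], 0.88), ([287.0, 223.8], 0.85)]
[([204.6, 183.4], 0.9), ([121.7, 158.8], 0.87), ([255.0, 180.7], 0.18)]
```

View pics/f.png

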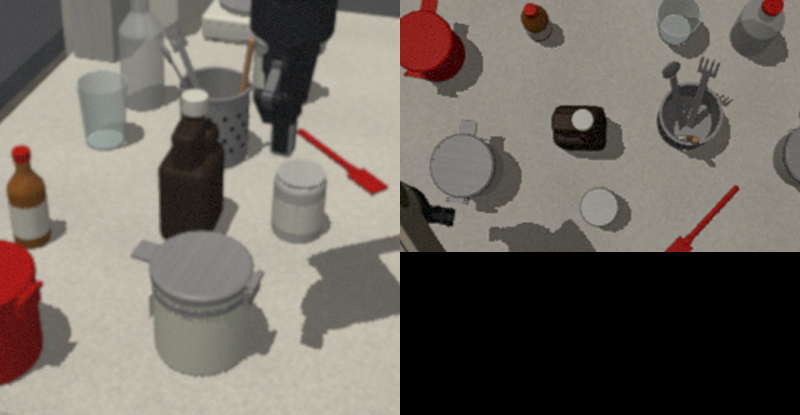

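The lid is shut flat, with its tab at side (287,224) where expected. The spatula stands in the crock with the spoon and fork, and everything else is in place. Handing in.

```bash
python3 -c "from plant import ctrl; print(ctrl.hand_in())"
```

```text
the job is handed in; nothing more can be done
None
```

The spatula stands blade down in the crock beside the spoon and fork, the jar's lid is pressed fully home, nothing else appears to have moved, and the job was handed in at about 19.6 s.

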